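Gauge a stud plate in a ladder of slots

TASK

Take the stud plate that lies on the sheet of paper and gauge it: keeping it flat on the bench, slide it gently against the mouth of the narrowest slot of the comb-shaped slot gauge, then step it along to the next wider one, and so on, until the first slot that takes it. Push it fully home in that slot and leave it there, without going into a wider slot, forcing it, or lifting it over the gauge; leave the other two plates and everything else where they are.

Things in the scene. Friction and masses are not known exactly. Their poses are not given: they have to be found in the camera images.
- gauge: Slot gauge, fixed: a flat aluminium comb 12 mm high, 85 mm deep (x), 230 mm long (y). Origin on the bench, midway along the line of tooth tips (x = 0). +x points into the slots, away from the robot; +y along the comb to its narrow end; z up. Five teeth, 16 mm wide, round tips of 8 mm radius; four parallel-walled slots between, open at x = 0, floored by the bench, ending at a flat stop at x = +55 mm.
- slot_narrow (a point): Middle of the mouth of the narrowest slot, on the bench at the line of tooth tips; axes as the gauge's. From +y to -y the slots are 31.5, 35.5, 39.5 and 43.5 mm wide, with centre lines at gauge y = +83.25, +33.75, -19.75, -77.25 mm.
- sheet_mid (a point): Centre of the white sheet of paper (150 x 120 mm, flat on the bench); exactly one of the three stud plates lies on it, within 25 mm of its centre.
- plate_a_stem (a point): Stud plate, loose, 0.2 to 0.3 kg: steel plate 56 mm long (x), 8 mm thick, with an upright square stem 16 x 16 mm in its middle, square to it, top 60 mm above the underside. Point: stem axis, 34 mm above the underside. Width (y) 34, 38 or 42 mm, one plate of each; which is which must be felt: each has 1.5 mm play in its slot and is 2.5 mm too wide for the next narrower. Fully home, this point is at gauge x = +27 mm.
- plate_b_stem (a point): Stud plate, loose, 0.2 to 0.3 kg: steel plate 56 mm long (x), 8 mm thick, with an upright square stem 16 x 16 mm in its middle, square to it, top 60 mm above the underside. Point: stem axis, 34 mm above the underside. Width (y) 34, 38 or 42 mm, one plate of each; which is which must be felt: each has 1.5 mm play in its slot and is 2.5 mm too wide for the next narrower. Fully home, this point is at gauge x = +27 mm.
- plate_c_stem (a point): Stud plate, loose, 0.2 to 0.3 kg: steel plate 56 mm long (x), 8 mm thick, with an upright square stem 16 x 16 mm in its middle, square to it, top 60 mm above the underside. Point: stem axis, 34 mm above the underside. Width (y) 34, 38 or 42 mm, one plate of each; which is which must be felt: each has 1.5 mm play in its slot and is 2.5 mm too wide for the next narrower. Fully home, this point is at gauge x = +27 mm.
- channel: Bystander: folded steel channel offcut, 90 x 60 x 30 mm. Leave it where it is.
- angle: Bystander: aluminium angle offcut, 120 x 30 x 30 mm. Leave it where it is.
- carton: Bystander: closed carton, 90 x 70 x 50 mm. Leave it where it is.
- roll: Bystander: green ring-shaped roll, 64 mm across, 24 mm high. Leave it where it is.
- bar: Bystander: flat steel bar, 30 x 180 x 8 mm. Leave it where it is.
- wrench: Bystander: wrench. Leave it where it is.
- woodblock: Bystander: wooden block, 70 x 100 x 50 mm. Leave it where it is.
Mind the look-alikes: they are no part of the job. Leave any green or purple look-alike of the part that bears plate_c_stem alone. What is shaped like the gauge but turquoise is not meant.

How it is judged (in metres and radians):
On the way, in this order (a step that is already met when the one before it is completed fails the run):
1. the plate is pressed, flat on the bench, against the mouth of the narrowest slot (((x of plate_a_stem in the frame of gauge above -0.0305 m and y of plate_a_stem in the frame of gauge between 0.07325 and 0.09325 m and height (world z) of plate_a_stem below 0.042 m and contact force between plate_a and gauge above 1 N) or (x of plate_b_stem in the frame of gauge above -0.0305 m and y of plate_b_stem in the frame of gauge between 0.07325 and 0.09325 m and height (world z) of plate_b_stem below 0.042 m and contact force between plate_b and gauge above 1 N) or (x of plate_c_stem in the frame of gauge above -0.0305 m and y of plate_c_stem in the frame of gauge between 0.07325 and 0.09325 m and height (world z) of plate_c_stem below 0.042 m and contact force between plate_c and gauge above 1 N))), for 0.05 s.
2. the plate is fully home in the first slot that takes it (((((y of plate_a_left in the frame of gauge between 0.0491 and 0.0539 m and y of plate_a_right in the frame of gauge between 0.0136 and 0.0184 m) or (y of plate_a_left in the frame of gauge between -0.0024 and 0.0024 m and y of plate_a_right in the frame of gauge between -0.0419 and -0.0371 m) or (y of plate_a_left in the frame of gauge between -0.0579 and -0.0531 m and y of plate_a_right in the frame of gauge between -0.1014 and -0.0966 m)) and x of plate_a_stem in the frame of gauge between 0.022 and 0.032 m and height (world z) of plate_a_stem below 0.038 m and angle between plate_a_stem's own z axis and vertical below 0.08 rad and angle between the x axis of plate_a_stem and the x axis of gauge, either way round below 0.12 rad and distance of each of plate_b_stem, plate_c_stem from where it was at the start of the episode below 0.03 m and horizontal distance between each of plate_b_stem, plate_c_stem and sheet_mid above 0.1 m) or (((y of plate_b_left in the frame of gauge between 0.0491 and 0.0539 m and y of plate_b_right in the frame of gauge between 0.0136 and 0.0184 m) or (y of plate_b_left in the frame of gauge between -0.0024 and 0.0024 m and y of plate_b_right in the frame of gauge between -0.0419 and -0.0371 m) or (y of plate_b_left in the frame of gauge between -0.0579 and -0.0531 m and y of plate_b_right in the frame of gauge between -0.1014 and -0.0966 m)) and x of plate_b_stem in the frame of gauge between 0.022 and 0.032 m and height (world z) of plate_b_stem below 0.038 m and angle between plate_b_stem's own z axis and vertical below 0.08 rad and angle between the x axis of plate_b_stem and the x axis of gauge, either way round below 0.12 rad and distance of each of plate_a_stem, plate_c_stem from where it was at the start of the episode below 0.03 m and horizontal distance between each of plate_a_stem, plate_c_stem and sheet_mid above 0.1 m) or (((y of plate_c_left in the frame of gauge between 0.0491 and 0.0539 m and y of plate_c_right in the frame of gauge between 0.0136 and 0.0184 m) or (y of plate_c_left in the frame of gauge between -0.0024 and 0.0024 m and y of plate_c_right in the frame of gauge between -0.0419 and -0.0371 m) or (y of plate_c_left in the frame of gauge between -0.0579 and -0.0531 m and y of plate_c_right in the frame of gauge between -0.1014 and -0.0966 m)) and x of plate_c_stem in the frame of gauge between 0.022 and 0.032 m and height (world z) of plate_c_stem below 0.038 m and angle between plate_c_stem's own z axis and vertical below 0.08 rad and angle between the x axis of plate_c_stem and the x axis of gauge, either way round below 0.12 rad and distance of each of plate_a_stem, plate_b_stem from where it was at the start of the episode below 0.03 m and horizontal distance between each of plate_a_stem, plate_b_stem and sheet_mid above 0.1 m))), for 0.2 s.
At the end, for the whole second after the job is handed in: The plate from the sheet of paper lies flat and square on the bench in the narrowest slot that takes it (34 mm plate in the 35.5 slot, 38 in 39.5, 42 in 43.5), within 5 mm of fully home; the sheet is empty, and the other two plates are within 30 mm of where they were (((((y of plate_a_left in the frame of gauge between 0.0491 and 0.0539 m and y of plate_a_right in the frame of gauge between 0.0136 and 0.0184 m) or (y of plate_a_left in the frame of gauge between -0.0024 and 0.0024 m and y of plate_a_right in the frame of gauge between -0.0419 and -0.0371 m) or (y of plate_a_left in the frame of gauge between -0.0579 and -0.0531 m and y of plate_a_right in the frame of gauge between -0.1014 and -0.0966 m)) and x of plate_a_stem in the frame of gauge between 0.022 and 0.032 m and height (world z) of plate_a_stem below 0.038 m and angle between plate_a_stem's own z axis and vertical below 0.08 rad and angle between the x axis of plate_a_stem and the x axis of gauge, either way round below 0.12 rad and distance of each of plate_b_stem, plate_c_stem from where it was at the start of the episode below 0.03 m and horizontal distance between each of plate_b_stem, plate_c_stem and sheet_mid above 0.1 m) or (((y of plate_b_left in the frame of gauge between 0.0491 and 0.0539 m and y of plate_b_right in the frame of gauge between 0.0136 and 0.0184 m) or (y of plate_b_left in the frame of gauge between -0.0024 and 0.0024 m and y of plate_b_right in the frame of gauge between -0.0419 and -0.0371 m) or (y of plate_b_left in the frame of gauge between -0.0579 and -0.0531 m and y of plate_b_right in the frame of gauge between -0.1014 and -0.0966 m)) and x of plate_b_stem in the frame of gauge between 0.022 and 0.032 m and height (world z) of plate_b_stem below 0.038 m and angle between plate_b_stem's own z axis and vertical below 0.08 rad and angle between the x axis of plate_b_stem and the x axis of gauge, either way round below 0.12 rad and distance of each of plate_a_stem, plate_c_stem from where it was at the start of the episode below 0.03 m and horizontal distance between each of plate_a_stem, plate_c_stem and sheet_mid above 0.1 m) or (((y of plate_c_left in the frame of gauge between 0.0491 and 0.0539 m and y of plate_c_right in the frame of gauge between 0.0136 and 0.0184 m) or (y of plate_c_left in the frame of gauge between -0.0024 and 0.0024 m and y of plate_c_right in the frame of gauge between -0.0419 and -0.0371 m) or (y of plate_c_left in the frame of gauge between -0.0579 and -0.0531 m and y of plate_c_right in the frame of gauge between -0.1014 and -0.0966 m)) and x of plate_c_stem in the frame of gauge between 0.022 and 0.032 m and height (world z) of plate_c_stem below 0.038 m and angle between plate_c_stem's own z axis and vertical below 0.08 rad and angle between the x axis of plate_c_stem and the x axis of gauge, either way round below 0.12 rad and distance of each of plate_a_stem, plate_b_stem from where it was at the start of the episode below 0.03 m and horizontal distance between each of plate_a_stem, plate_b_stem and sheet_mid above 0.1 m))); the robot touches nothing.
It fails at once if a plate is pressed against the gauge with more than 30 N (contact force between any of plate_a, plate_b, plate_c and gauge above 30 N).
It fails at once if a plate is slid 20 mm or more into a slot wider than the first one that takes it ((x of plate_a_stem in the frame of gauge between -0.008 and 0.05 m and y of plate_a_stem in the frame of gauge between 0.016 and 0.0515 m and (y of plate_a_left in the frame of gauge below 0.0491 m or y of plate_a_right in the frame of gauge above 0.0184 m)) or (x of plate_a_stem in the frame of gauge between -0.008 and 0.05 m and y of plate_a_stem in the frame of gauge between -0.0395 and 0 m and (y of plate_a_left in the frame of gauge below -0.0024 m or y of plate_a_right in the frame of gauge above -0.0371 m)) or (x of plate_a_stem in the frame of gauge between -0.008 and 0.05 m and y of plate_a_stem in the frame of gauge between -0.099 and -0.0555 m and (y of plate_a_left in the frame of gauge below -0.0579 m or y of plate_a_right in the frame of gauge above -0.0966 m)) or (x of plate_b_stem in the frame of gauge between -0.008 and 0.05 m and y of plate_b_stem in the frame of gauge between 0.016 and 0.0515 m and (y of plate_b_left in the frame of gauge below 0.0491 m or y of plate_b_right in the frame of gauge above 0.0184 m)) or (x of plate_b_stem in the frame of gauge between -0.008 and 0.05 m and y of plate_b_stem in the frame of gauge between -0.0395 and 0 m and (y of plate_b_left in the frame of gauge below -0.0024 m or y of plate_b_right in the frame of gauge above -0.0371 m)) or (x of plate_b_stem in the frame of gauge between -0.008 and 0.05 m and y of plate_b_stem in the frame of gauge between -0.099 and -0.0555 m and (y of plate_b_left in the frame of gauge below -0.0579 m or y of plate_b_right in the frame of gauge above -0.0966 m)) or (x of plate_c_stem in the frame of gauge between -0.008 and 0.05 m and y of plate_c_stem in the frame of gauge between 0.016 and 0.0515 m and (y of plate_c_left in the frame of gauge below 0.0491 m or y of plate_c_right in the frame of gauge above 0.0184 m)) or (x of plate_c_stem in the frame of gauge between -0.008 and 0.05 m and y of plate_c_stem in the frame of gauge between -0.0395 and 0 m and (y of plate_c_left in the frame of gauge below -0.0024 m or y of plate_c_right in the frame of gauge above -0.0371 m)) or (x of plate_c_stem in the frame of gauge between -0.008 and 0.05 m and y of plate_c_stem in the frame of gauge between -0.099 and -0.0555 m and (y of plate_c_left in the frame of gauge below -0.0579 m or y of plate_c_right in the frame of gauge above -0.0966 m))).
It fails at once if a plate is lifted more than 12 mm above the bench over the gauge ((height (world z) of plate_a_stem above 0.046 m and x of plate_a_stem in the frame of gauge between -0.015 and 0.1 m and y of plate_a_stem in the frame of gauge between -0.115 and 0.115 m) or (height (world z) of plate_b_stem above 0.046 m and x of plate_b_stem in the frame of gauge between -0.015 and 0.1 m and y of plate_b_stem in the frame of gauge between -0.115 and 0.115 m) or (height (world z) of plate_c_stem above 0.046 m and x of plate_c_stem in the frame of gauge between -0.015 and 0.1 m and y of plate_c_stem in the frame of gauge between -0.115 and 0.115 m)).
It fails at once if another thing on the bench is moved by more than 30 mm (distance of any of channel, angle, carton, roll, bar, wrench, woodblock from where it was at the start of the episode above 0.03 m).
It also fails if it takes over 66 s, if anything falls off the work surface, if the arm or the gripper's body presses on something with over 40 N, if the wrist force passes 120 N, or if a joint passes its speed limit or range.

ROBOT

A 6-joint arm with a two-finger parallel gripper is mounted at the origin on the work surface. World frame = base frame: x ahead of the robot, y to its left, z up, the work surface at z = 0. Lengths are in m, angles in degrees, forces in N, time in s.
With the tool pointing down it reaches from about 0.4 to 0.825 m from the base axis. Payload 7 kg.
Tool frame: the origin (TCP) lies midway between the tips of the shut fingers; the grasp point (between the pads) lies 19 mm behind it (r.hold_point_z is the distance from the TCP to the grasp point, in m); y points along the fingers, z is the direction in which the jaws open and shut, and the axes are right-handed (so a half turn about y gives the same grasp; the last joint's range is limited). The gripper opens to 88 mm and grips with 3 to 60 N. Pads are 19 mm wide; open, the fingers measure 130 mm over their backs; the gripper's body (78 mm by 193 mm) begins 47 mm behind the grasp point.
Start: joints at [86.752, 20.546, 0.682, 0, -70.136, -16.507], TCP at [0.228, 0.635, 0.227] pointing down, gripper open.
Joint ranges: [-176.03, 176.03], [-82.01, 121.73], [-58.28, 71.71], [-173.87, 95.51], [-174.79, -0.11], [-173.66, 173.66]. Speed limits (degrees/s): [136.94, 136.94, 172.46, 180, 180, 180].

INTERFACE

Orientations are given as [roll, pitch, yaw] about the fixed x, y, z axes, in that order (R = Rz(yaw) Ry(pitch) Rx(roll)).
In Python, from plant import r, imaging gives the robot as it stands.
- The arm moves only by the tool drive_tool, never from a script. Its argument "deltas" is a list of rows, each a list of 6 numbers: the shift along the world's x, y, z in cm, then the turn, a rotation vector about the world's x, y, z in rad. In form: [[tx, ty, tz, rx, ry, rz], ...]. A call has exactly 8 rows; each row is the pose to reach, as a shift and turn from the pose commanded when the call began; what a row does not reach only later rows make up. A row lasts 1/12 s, in which the tool goes at most 41.7 mm and 7.16 degrees, less where a joint would pass 70% of its speed; a pose out of reach is approached as far as the arm can. A call with a gripper value outside its range is refused whole. "claw" is the opening, from 0 (shut) to 1 (fully open), set as the call begins (left out, the last holds). The fingers move at their own pace and stop on an object; "squeeze" is the grip in N (left out, the last holds). Time passes only in rows, so rows that repeat a pose let the fingers close, or fill a call up. It gives the time, the measured TCP pose, the force and the opening at its end, in the units of the state.
- r.get_state(): the state, without advancing time (a new reading comes with each control period).
- imaging.capture(name): name is "scene" or "side" or "wrist"; returns the picture (420x560x3 uint8, red, green, blue); there is no depth.
- imaging.get_calibration(name): a dict with "mtx" (3x3 intrinsics, pixels), "R" (3x3) and "t" (3): a world point X has camera coordinates R X + t; the wrist camera has in their place "T_tool_cam" (4x4, takes a point from camera to tool coordinates, whose origin is the TCP and whose axes are the tool frame's). Camera axes: x right, y down, z forward; pixel columns grow to the right and rows downward; lengths in m; the calibration is good to about 2 mm. A picture is of the moment at which its call begins: read the wrist's pose just before it. get_calibration takes no time and is no camera call.
- r.close_job(): hands the job in, once; it reports no verdict.
Trained networks look in the newest picture that a camera, given by its name, has taken for a name from the list of things; names that differ only in an ending like _2 or _b are one class to them, and where a whole thing is asked for, a point or a joint stands for the part that bears it (a point fixed in the world has none). Each returns a list of dicts, best first, with "score" (0 to 1); they miss things now and then, are a little off and sometimes report something else, mostly with a low value. They report only what shows in the picture. A call takes as long as a camera call. They do not tell look-alikes from the thing itself.
- imaging.search_frame(camera, label): "bbox" ([left, top, right, bottom] in pixels, round what is visible of it).
- imaging.outline_of(camera, label): "region" (420x560 bool, what is visible of it) and "bbox" ([left, top, right, bottom] in pixels, round what is visible of it).
- imaging.landmark_of(camera, label): "position" ([column, row] in pixels: a listed point, or the origin of a listed thing).
The state is a dict: "time_s": time; "joints": joint angles; "qd": joint speeds; "joint_torque": joint torques, N m; "tcp_pos": TCP position; "eef_rot": TCP orientation; "contact_force": force on the tool from outside, world axes, zero at the start; "moment": the same for the moment, N m; "gripper_width": finger opening in m.
Only numpy, scipy, OpenCV 4.12 (cv2) and the standard library are available. Lean on these libraries where they do the work, as an engineer would, in place of code of your own. Each camera call takes 0.05 s, during which the arm holds its last target.

## Working session

There is one attempt and no reset: what is moved stays moved. The work goes in short steps, Python scripts to look and compute and a tool call to move; the robot and the scene stay as the last step left them, time stands still between calls to the robot, and variables do not carry over. Pictures are saved under pics/ and viewed, and the job is handed in when it is done.

Besides the shell and the picture viewer there is one more tool, called after "Call:" as a command line: name --pt "numbers of a row" for each row, then --argument value for the rest. drive_tool: Moves the arm, as the interface text tells. Its arguments: {"type":"object","properties":{"deltas":{"type":"array"},"claw":{"type":"number"},"squeeze":{"type":"number"}},"required":["deltas"]}

```bash
ls; mkdir -p pics; python3 - <<'E'
from plant import r, imaging
import cv2
for n in ["scene","side","wrist"]:
    p=imaging.capture(n); cv2.imwrite(f"pics/{n}0.png",cv2.cvtColor(p,cv2.COLOR_RGB2BGR))
    for l in ["gauge","slot_narrow","sheet_mid","plate_a_stem"]:
        try: print(n,l,[(round(d['score'],2),[round(float(v)) for v in d['position']]) for d in imaging.landmark_of(n,l)])
        except Exception as e: print(n,l,e)
    c=imaging.get_calibration(n); print(c)
s=r.get_state();print(s)
E
```

```text
pics
scene gauge [(0.96, [229, 237]), (0.94, [265, 121])]
scene slot_narrow [(0.92, [258, 252]), (0.87, [289, 130]), (0.49, [351, 304]), (0.29, [325, 352]), (0.16, [200, 286])]
scene sheet_mid [(0.76, [362, 240])]
scene plate_a_stem [(0.85, [287, 198]), (0.6, [323, 355])]
{'mtx': array([[412.84843123,   0.        , 278.93892227],
       [  0.        , 412.84843123, 210.27182713],
       [  0.        ,   0.        ,   1.        ]]), 'R': array([[-0.57781552,  0.81611551,  0.00920341],
       [ 0.64634398,  0.46444345, -0.60541865],
       [-0.49836601, -0.34387172, -0.79585398]]), 't': array([ 0.2756501 , -0.30638218,  1.33957829])}
side gauge [(0.57, [150, 319])]
side slot_narrow [(0.76, [336, 217]), (0.74, [161, 285]), (0.16, [282, 279])]
side sheet_mid [(0.77, [256, 196])]
side plate_a_stem [(0.66, [268, 222])]
{'mtx': array([[404.00415633,   0.        , 275.71053604],
       [  0.        , 404.00415633, 212.99327692],
       [  0.        ,   0.        ,   1.        ]]), 'R': array([[ 0.98853073, -0.14943796, -0.02180095],
       [-0.09135201, -0.47674706, -0.87428087],
       [ 0.
[... 654 characters left out ...]
e+00,
         1.00000000e+00]])}
{'time_s': 0.75, 'joints': array([ 8.67526080e+01,  2.05437524e+01,  6.81470189e-01, -8.47647143e-04,
       -7.01360338e+01, -1.65081849e+01]), 'qd': array([-0.04879197, -0.00266687,  0.01425007, -0.05906657, -0.0452507 ,
        0.01672831]), 'joint_torque': array([ 7.71334162e-04, -5.82229686e+01,  2.93273145e+01,  7.00157851e+00,
        1.26543085e-02, -3.31355363e-05]), 'tcp_pos': array([0.2281459 , 0.63524269, 0.22658431]), 'eef_rot': array([-9.00013880e+01, -1.24286769e-03,  1.60244135e+02]), 'contact_force': array([-0.300025  , -0.11998131,  0.4816941 ]), 'moment': array([-0.03649077,  0.02006517, -0.01152119]), 'gripper_width': 0.08779563592930337}
```

View pics/scene0.png

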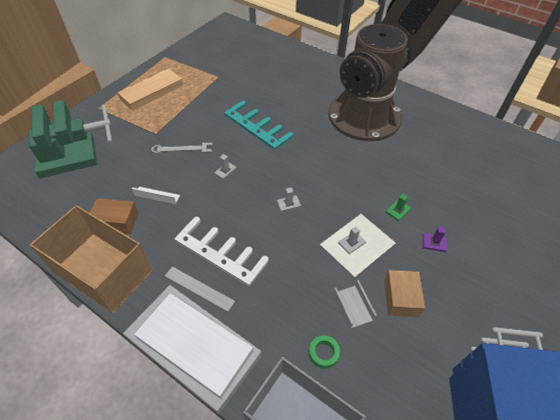

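View pics/side0.png

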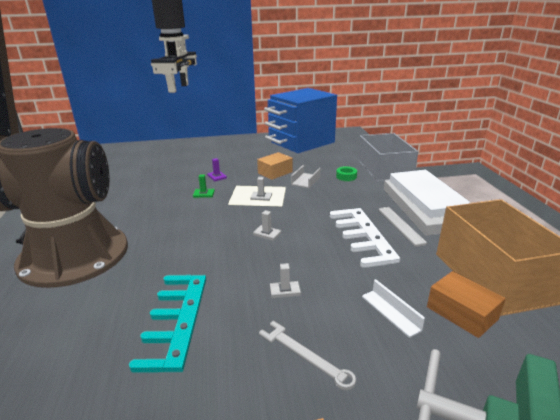

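View pics/wrist0.png

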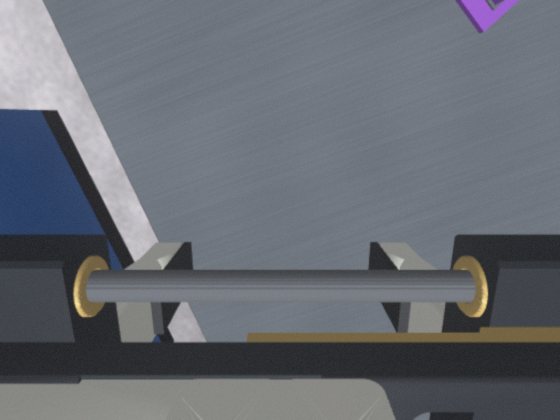

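The scene camera shows the white gauge at about (220,250), with its slots facing the robot and its narrow end at (258,252). The sheet is at (358,243) with a plate on it, stem near (353,236). The turquoise comb and the green and purple plates are look-alikes. Next I'll work out world positions.

```bash
cat > h.py <<'E'
from plant import r, imaging
import numpy as np, cv2
from scipy.spatial.transform import Rotation as Ro
def cam(n):
    c=imaging.get_calibration(n)
    if n=="wrist":
        s=r.get_state(); T=np.eye(4); T[:3,:3]=Ro.from_euler('xyz',s['eef_rot'],degrees=True).as_matrix(); T[:3,3]=s['tcp_pos']
        M=np.linalg.inv(T@c['T_tool_cam']); return c['mtx'],M[:3,:3],M[:3,3]
    return c['mtx'],np.array(c['R']),np.array(c['t'])
def ray(C,p,z):
    K,R,t=C; d=R.T@np.linalg.inv(K)@np.array([p[0],p[1],1.]); o=-R.T@t
    return o+d*(z-o[2])/d[2]
def proj(C,X):
    K,R,t=C; x=(K@(R@np.atleast_2d(X).T+t[:,None])).T; return x[:,:2]/x[:,2:]
def cap(n,f=None):
    C=cam(n); p=cv2.cvtColor(imaging.capture(n),cv2.COLOR_RGB2BGR)
    if f: cv2.imwrite("pics/"+f,p)
    return C,p
E
python3 - <<'E'
from h import *
np.set_printoptions(precision=4,suppress=True)
S=cam("scene");D=cam("side")
for n,p,q in [("gauge",(229,237),None),("narrow",(258,252),(336,217)),("sheet",(362,240),(256,196))]:
    print(n,ray(S,p,0),ray(D,q,0) if q else '')
print("stem top", ray(S,(354,229),.06),ray(D,(261,178),.06))
print("mid",ray(S,(353,236),.034))
for l in ["plate_a_stem"]:
  for n in ["scene","side"]:
    imaging.capture(n)
    print([(round(d['score'],2),d['bbox']) for d in imaging.outline_of(n,l)])
    print([(round(d['score'],2),d['bbox']) for d in imaging.search_frame(n,"gauge")])
    print([(round(d['score'],2),d['bbox']) for d in imaging.search_frame(n,l)])
print(r.hold_point_z)
a=cv2.imread("pics/scene0.png");cv2.imwrite("pics/s1.png",cv2.resize(a[180:300,160:420],None,fx=3,fy=3,interpolation=cv2.INTER_CUBIC))
E
```

```text
gauge [ 0.6189 -0.0552  0.    ] 
narrow [0.6115 0.0315 0.    ] [0.6289 0.0523 0.    ]
sheet [0.4294 0.2247 0.    ] [0.4392 0.2122 0.    ]
stem top [0.4533 0.2043 0.06  ] [0.4545 0.2003 0.06  ]
mid [0.455 0.207 0.034]
[(0.64, [275.4, 189.6, 299.0, 214.4])]
[(0.94, [225.2, 104.2, 294.7, 150.4]), (0.65, [175.4, 217.0, 268.4, 287.3])]
[(0.62, [273.4, 185.8, 299.3, 215.9])]
[(0.61, [255.1, 209.2, 281.9, 242.4]), (0.44, [428.4, 274.3, 504.6, 338.6])]
[(0.83, [129.4, 271.1, 205.6, 370.6]), (0.59, [329.1, 209.7, 398.0, 268.3]), (0.59, [250.6, 175.3, 270.9, 201.3])]
[(0.9, [254.3, 209.2, 282.8, 243.6]), (0.45, [366.3, 279.6, 423.1, 334.1])]
0.0188
```

View pics/s1.png

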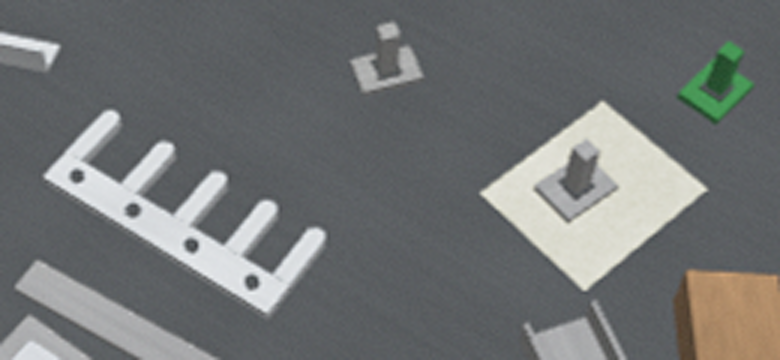

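Call:
drive_tool --pt "26 -59 3 0 0 0.91" --pt "26 -59 3 0 0 0.91" --pt "26 -59 3 0 0 0.91" --pt "26 -59 3 0 0 0.91" --pt "26 -59 3 0 0 0.91" --pt "26 -59 3 0 0 0.91" --pt "26 -59 3 0 0 0.91" --pt "26 -59 3 0 0 0.91"

```text
time_s: 1.82
tcp_pos: [0.3627, 0.3289, 0.2425]
eef_rot: [-90.0, 0.0, -147.2]
contact_force: [1.2, 0.7, 0.4]
gripper_width: 0.0878
```

Call:
drive_tool --pt "12.5 -28.5 1 0 0 0" --pt "12.5 -28.5 1 0 0 0" --pt "12.5 -28.5 1 0 0 0" --pt "12.5 -28.5 1 0 0 0" --pt "12.5 -28.5 1 0 0 0" --pt "12.5 -28.5 1 0 0 0" --pt "12.5 -28.5 1 0 0 0" --pt "12.5 -28.5 1 0 0 0"

```text
time_s: 2.48
tcp_pos: [0.4882, 0.0424, 0.2525]
eef_rot: [-90.0, 0.0, -147.7]
contact_force: [0.1, 0.4, 0.7]
gripper_width: 0.0876
```

```bash
python3 - <<'E'
from h import *
C,p=cap("wrist","w1.png"); print(r.get_state()['tcp_pos'],r.get_state()['eef_rot'],abs(r.get_state()['qd']).max(),r.get_state()['joints'])
for l in ["gauge","slot_narrow","sheet_mid","plate_a_stem"]:
    print(l,[(round(d['score'],2),np.round(d['position'],1),ray(C,d['position'],.034 if 'stem' in l else 0).round(4)) for d in imaging.landmark_of("wrist",l)])
E
```

```text
[0.48879369 0.04141347 0.25233025] [-8.99438674e+01 -1.08343482e-02 -1.47768320e+02] 6.62281097949334 [ 2.79067604e+01  1.90067594e+00 -1.95964122e+01  6.10328791e-02
 -6.85094933e+01  9.43025625e+01]
gauge [(0.67, array([406.1, 121.2]), array([ 0.6204, -0.0475,  0.    ]))]
slot_narrow [(0.69, array([346.3,  83. ]), array([0.6175, 0.0355, 0.    ]))]
sheet_mid [(0.56, array([134.1, 126. ]), array([0.4464, 0.2173, 0.    ]))]
plate_a_stem [(0.75, array([286.1, 229.3]), array([0.4436, 0.0058, 0.034 ]))]
```

View pics/w1.png

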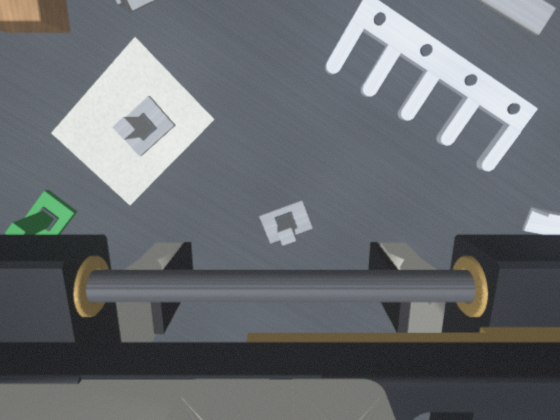

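```bash
cat > fit.py <<'E'
from h import *
from scipy.optimize import minimize
U=6
def comb():
    P=[]; e=[];y=115.
    teeth=[]
    w=[31.5,35.5,39.5,43.5]
    for i in range(5):
        teeth.append((y,y-16)); y-=16+(w[i] if i<4 else 0)
    P.append((85,115))
    for (a,b) in teeth:
        if a!=115: P.append((55,a))
        c=(a+b)/2
        for t in np.linspace(0,np.pi,13): P.append((8-8*np.sin(t), c+8*np.cos(t)))
        P.append((55,b)) if b>-114 else None
    P.append((85,-115))
    return np.array(P)/1000
def place(P,q,z):
    c,s=np.cos(q[2]),np.sin(q[2]); return np.c_[q[0]+c*P[:,0]-s*P[:,1],q[1]+s*P[:,0]+c*P[:,1],np.full(len(P),z)]
def sil(C,parts,q,box):
    x0,y0,x1,y1=box; m=np.zeros(((y1-y0)*U,(x1-x0)*U),np.uint8)
    f=lambda X:(((proj(C,X)+.5-[x0,y0])*U-.5)*16).round().astype(np.int32)
    for P,z0,z1 in parts:
        b=f(place(P,q,z0)); t=f(place(P,q,z1))
        cv2.fillPoly(m,[b],1,shift=4);cv2.fillPoly(m,[t],1,shift=4)
        for i in range(len(P)):
            j=(i+1)%len(P); quad=np.array([b[i],b[j],t[j],t[i]]); cv2.fillConvexPoly(m,cv2.convexHull(quad),1,shift=4)
    return cv2.resize(m.astype(np.float32),(x1-x0,y1-y0),interpolation=cv2.INTER_AREA)
def fit(C,parts,soft,box,q0,st=(.006,.006,.05)):
    x0,y0,x1,y1=box; S=soft[y0:y1,x0:x1]
    f=lambda q: np.abs(sil(C,parts,q,box)-S).sum()
    best=None
    for k in range(3):
        q=np.array(q0 if best is None else best.x); sx=np.array([q]+[q+np.eye(3)[i]*st[i]/(3**k) for i in range(3)])
        o=minimize(f,q,method='Nelder-Mead',options=dict(initial_simplex=sx,xatol=1e-5,fatol=1e-3,maxiter=200))
        if best is None or o.fun<best.fun: best=o
    return best.x,best.fun,S.sum()
GAUGE=[(comb(),0,.012)]
E
python3 - <<'E'
from fit import *
np.set_printoptions(precision=4,suppress=True)
C,p=cap("wrist","w2.png"); st=r.get_state(); print(st['tcp_pos'],st['eef_rot'],abs(st['qd']).max())
g=p.astype(np.float32).mean(2); print(g[100,350:400:4],g[60:66,300])
soft=np.clip((g-70)/(190-70),0,1)
q,f,s=fit(C,GAUGE,soft,(315,0,540,180),[.6204,-.0475,-.35]); 
for y0 in (-.1,.2):
    q2,f2,s2=fit(C,GAUGE,soft,(315,0,540,180),[.62,-.0475,y0]); print(q2,f2)
    if f2<f:q,f=q2,f2
print(q,f,s)
o=p.copy()
for z in (0,.012): cv2.polylines(o,[proj(C,place(comb(),q,z)).round().astype(int)],True,(0,0,255) if z else (255,0,0))
cv2.imwrite("pics/w2o.png",cv2.resize(o[0:200],None,fx=1.4,fy=1.4))
cv2.imwrite("pics/w2p.png",cv2.resize(p[60:240,40:340],None,fx=2.6,fy=2.6,interpolation=cv2.INTER_CUBIC))
E
```

```text
[0.4871 0.0463 0.2521] [ -90.0069    0.0066 -147.5934] 0.7802782915665409
[105.6667 104.6667 107.     106.3333 103.6667 108.6667 108.3333 108.3333
 113.     108.     109.3333 107.6667 106.6667] [108.     108.     105.6667 104.     105.     105.6667]
[ 0.6194 -0.0487  0.0397] 10444.998046875
[ 0.6194 -0.0487  0.0392] 10445.396484375
[ 0.6194 -0.0487  0.0397] 10444.998046875 20639.848
```

View pics/w2o.png

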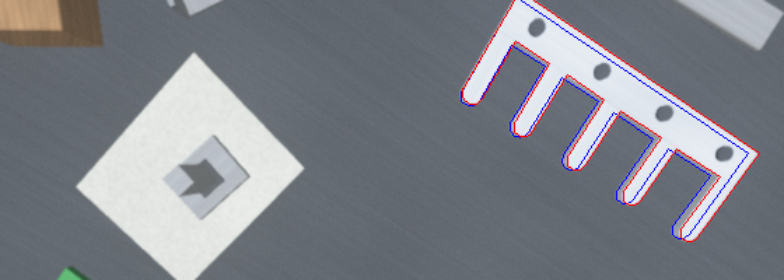

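View pics/w2p.png

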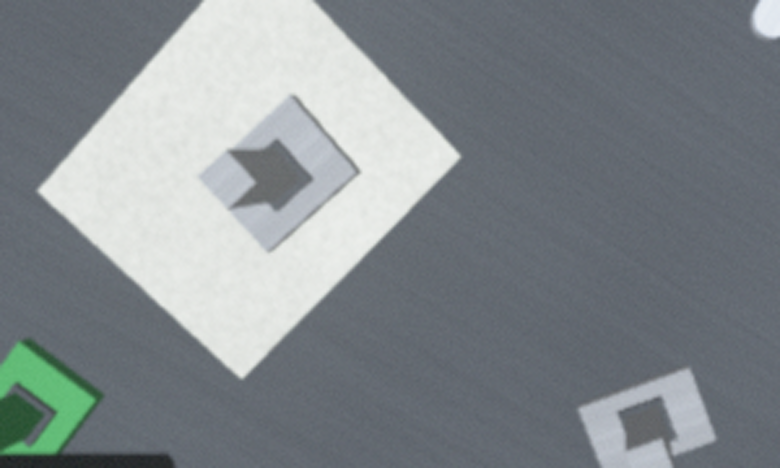

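```bash
python3 - <<'E'
from fit import *
np.set_printoptions(precision=4,suppress=True)
C=cam("wrist");p=cv2.imread("pics/w2.png"); g=p.astype(np.float32).mean(2)
print(cam("wrist")[2], g[20,380:420:4], g[100,100:180:5], r.get_state()['tcp_pos'])
soft=np.clip((g-110)/(225-110),0,1)
q,f,s=fit(C,GAUGE,soft,(315,0,540,180),[.6194,-.0487,.04]); print("gauge",q,np.degrees(q[2]),f,s)
rect=lambda a,b:np.array([(a,b),(-a,b),(-a,-b),(a,-b)])/2000
soft=np.clip((222-g)/(222-190),0,1)
m=np.zeros(g.shape,np.uint8)
for w in (34,38,42):
    PL=[(rect(56,w),0,.008),(rect(16,16),.008,.06)]
    for y0 in (-.1,.8,-.8,1.57):
        q,f,s=fit(C,PL,soft,(112,92,182,160),[.452,.205,y0]); print(w,q,np.degrees(q[2]),f,s)
E
```

```text
[-0.2225  0.3826  0.5267] [108.     111.6667 122.3333 235.6667 234.     233.6667 234.     231.6667
 121.3333 109.3333] [229.3333 228.6667 230.6667 230.     229.3333 225.6667 231.3333 231.
 226.     229.     190.3333 138.3333 228.6667 230.     228.     232.3333] [0.4871 0.0463 0.2521]
gauge [ 0.6194 -0.0478  0.04  ] 2.2937270328570234 2073.697021484375 10809.417
34 [ 0.4539  0.2048 -0.2038] -11.675936879064963 357.5382080078125 1893.7812
34 [ 0.4531  0.2043 -0.2345] -13.43604954207148 360.0103759765625 1893.7812
34 [ 0.4527  0.2031 -0.2826] -16.194360390187406 362.1492919921875 1893.7812
34 [0.4536 0.2052 2.8896] 165.56426111681313 358.5867919921875 1893.7812
38 [ 0.4535  0.2049 -0.2907] -16.654736476676906 224.15625 1893.7812
38 [0.4541 0.204  0.7544] 43.22625235335885 715.6353759765625 1893.7812
38 [ 0.4534  0.205  -0.2912] -16.68321801710503 224.2742919921875 1893.7812
38 [0.4541 0.205  1.6371] 93.79916189589076 893.3854370117188 1893.7812
42 [ 0.4534  0.2058 -0.3207] -18.372485303444883 128.59373474121094 1893.7812
42 [0.4541 0.2039 0.8322] 47.68204322697168 700.28125 1893.7812
42 [ 0.4535  0.2057 -0.3216] -18.426206660382146 129.51040649414062 1893.7812
42 [0.4535 0.2056 1.652 ] 94.65397471008488 858.6145629882812 1893.7812
```

Call:
drive_tool --claw 0.45 --squeeze 15 --pt "-3.4 16 -5 0 0 -1.0" --pt "-3.4 16 -5 0 0 -1.0" --pt "-3.4 16 -5 0 0 -1.0" --pt "-3.4 16 -5 0 0 -1.0" --pt "-3.4 16 -5 0 0 -1.0" --pt "-3.4 16 -5 0 0 -1.0" --pt "-3.4 16 -5 0 0 -1.0" --pt "-3.4 16 -5 0 0 -1.0"

```text
time_s: 3.45
tcp_pos: [0.4523, 0.2076, 0.2019]
eef_rot: [-90.0, -0.0, 158.0]
contact_force: [-0.9, -0.3, 0.1]
gripper_width: 0.0418
```

Call:
drive_tool --pt "0 0 -2 0 0 -1.0" --pt "0 0 -2 0 0 -1.0" --pt "0 0 -2 0 0 -1.0" --pt "0 0 -2 0 0 -1.0" --pt "0 0 -2 0 0 -1.0" --pt "0 0 -2 0 0 -1.0" --pt "0 0 -2 0 0 -1.0" --pt "0 0 -2 0 0 -1.0"

```text
time_s: 4.12
tcp_pos: [0.4526, 0.207, 0.1822]
eef_rot: [-90.0, -0.0, 100.6]
contact_force: [0.2, 0.1, -0.1]
gripper_width: 0.0399
```

Call:
drive_tool --pt "0 0 -2 0 0 -0.46" --pt "0 0 -2 0 0 -0.46" --pt "0 0 -2 0 0 -0.46" --pt "0 0 -2 0 0 -0.46" --pt "0 0 -2 0 0 -0.46" --pt "0 0 -2 0 0 -0.46" --pt "0 0 -2 0 0 -0.46" --pt "0 0 -2 0 0 -0.46"

```text
time_s: 4.78
tcp_pos: [0.4531, 0.2062, 0.1622]
eef_rot: [-90.0, -0.0, 74.7]
contact_force: [0.3, 0.3, 0.3]
gripper_width: 0.0395
```

```bash
python3 - <<'E'
from fit import *
np.set_printoptions(precision=4,suppress=True)
C,p=cap("wrist","w3.png"); s=r.get_state(); print(s['tcp_pos'],s['eef_rot'],s['gripper_width'],s['joints'])
rect=lambda a,b:np.array([(a,b),(-a,b),(-a,-b),(a,-b)])/2000
for z,c in((.008,(0,0,255)),(0,(255,0,0))): cv2.polylines(p,[proj(C,place(rect(56,42),(.4534,.2058,-.3207),z)).round().astype(int)],True,c)
cv2.polylines(p,[proj(C,place(rect(16,16),(.4534,.2058,-.3207),.06)).round().astype(int)],True,(0,255,0))
cv2.imwrite("pics/w3o.png",p)
E
```

```text
[0.4532 0.2061 0.1621] [-90.0053  -0.0104  74.6232] 0.03915711234205708 [ 47.1088   6.9433 -26.5466  -0.0001 -56.4985 -62.4855]
```

View pics/w3o.png

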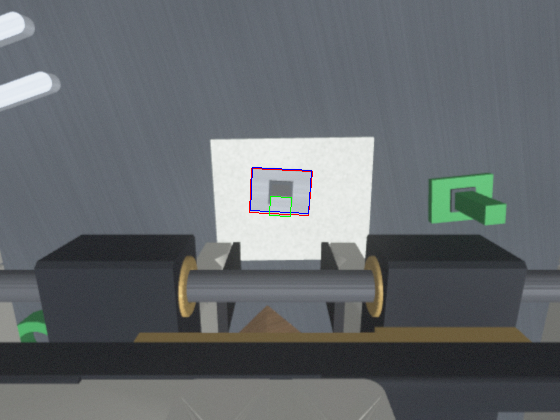

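Call:
drive_tool --pt "0 0 -4 0 0 -0.053" --pt "0 0 -8 0 0 -0.053" --pt "0 0 -11 0 0 -0.053" --pt "0 0 -13 0 0 -0.053" --pt "0 0 -14.4 0 0 -0.053" --pt "0 0 -14.4 0 0 -0.053" --pt "0 0 -14.4 0 0 -0.053" --pt "0 0 -14.4 0 0 -0.053"

```text
time_s: 5.5
tcp_pos: [0.4539, 0.2063, 0.0189]
eef_rot: [-90.0, -0.1, 71.5]
contact_force: [-0.0, 0.3, 0.2]
gripper_width: 0.0396
```

Call:
drive_tool --claw 0 --pt "0 0 0 0 0 0" --pt "0 0 0 0 0 0" --pt "0 0 0 0 0 0" --pt "0 0 0 0 0 0" --pt "0 0 0 0 0 0" --pt "0 0 0 0 0 0" --pt "0 0 0 0 0 0" --pt "0 0 0 0 0 0"

```text
time_s: 6.17
tcp_pos: [0.4536, 0.206, 0.0186]
eef_rot: [-90.0, -0.0, 71.5]
contact_force: [-2.3, -0.4, 6.6]
gripper_width: 0.0157
```

```bash
python3 - <<'E'
from fit import *
np.set_printoptions(precision=4,suppress=True)
C,p=cap("wrist","w4.png"); cap("scene","s4.png");s=r.get_state(); print(s['tcp_pos'],s['eef_rot'],s['gripper_width'],s['contact_force'])
a=cv2.imread("pics/s4.png");cv2.imwrite("pics/s4c.png",cv2.resize(a[180:300,160:420],None,fx=3,fy=3,interpolation=cv2.INTER_CUBIC))
E
```

```text
[0.4535 0.206  0.0186] [-90.0213  -0.0314  71.4786] 0.016030362663341943 [-1.5414 -0.738   7.2506]
```

View pics/w4.png

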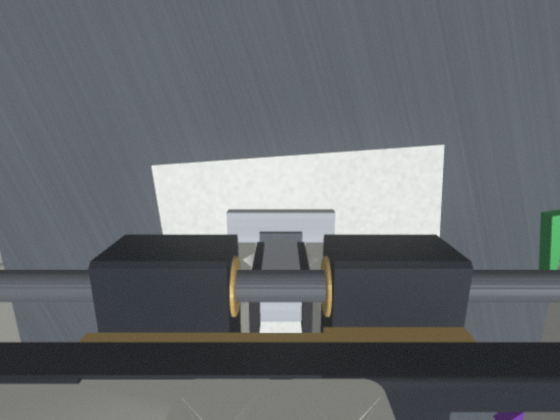

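View pics/s4c.png

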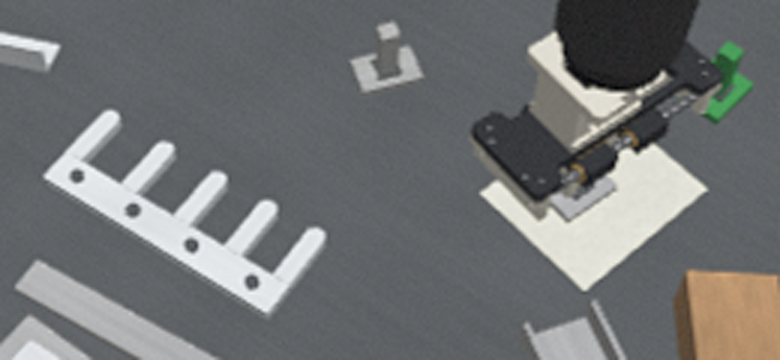

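Call:
drive_tool --pt "0.5 -0.8 0.04 0 0 0.02" --pt "1.3 -1.9 0.05 0 0 0.05" --pt "2.2 -3.2 0.05 0 0 0.08" --pt "3.1 -4.5 0.05 0 0 0.11" --pt "4.0 -5.9 0.05 0 0 0.14" --pt "4.9 -7.2 0.05 0 0 0.17" --pt "5.8 -8.5 0.05 0 0 0.2" --pt "6.5 -9.6 0.05 0 0 0.22"

```text
time_s: 6.93
tcp_pos: [0.519, 0.1093, 0.0186]
eef_rot: [-90.0, -0.0, 84.2]
contact_force: [-1.7, 3.0, 2.8]
gripper_width: 0.016
```

```bash
python3 - <<'E'
from h import *
s=r.get_state(); print(s['tcp_pos'],s['eef_rot'],s['gripper_width'],s['contact_force'])
E
```

```text
[0.51897032 0.10930323 0.01863574] [-9.00160542e+01 -2.54839476e-02  8.41512817e+01] 0.015973664940022225 [-1.73776143  2.98738243  2.81164602]
```

Call:
drive_tool --pt "0.7 -1.0 0 0 0 0.02" --pt "1.6 -2.3 0 0 0 0.05" --pt "2.5 -3.6 0 0 0 0.08" --pt "3.4 -4.9 0 0 0 0.1" --pt "4.2 -6.1 0 0 0 0.12" --pt "4.8 -7.0 0 0 0 0.135" --pt "5.1 -7.5 0 0 0 0.142" --pt "5.2 -7.6 0 0 0 0.142"

```text
time_s: 7.6
tcp_pos: [0.5705, 0.0333, 0.0186]
eef_rot: [-90.0, -0.0, 92.2]
contact_force: [-3.8, 3.4, 6.1]
gripper_width: 0.0159
```

```bash
python3 - <<'E'
from fit import *
np.set_printoptions(precision=4,suppress=True)
C,p=cap("wrist","w5.png"); S,p2=cap("scene","s5.png");cap("side","d5.png");s=r.get_state(); print(s['tcp_pos'],s['eef_rot'],s['gripper_width'],s['contact_force'])
q=(.6194,-.0478,.04)
for z in (0,.012):
  for c,i in((C,p),(S,p2)): cv2.polylines(i,[proj(c,place(comb(),q,z)).round().astype(int)],True,(0,0,255) if z else (255,0,0))
cv2.imwrite("pics/w5o.png",p);cv2.imwrite("pics/s5c.png",cv2.resize(p2[180:300,160:420],None,fx=3,fy=3,interpolation=cv2.INTER_CUBIC))
a=cv2.imread("pics/d5.png");cv2.imwrite("pics/d5c.png",cv2.resize(a[160:300,230:430],None,fx=3.5,fy=3.5,interpolation=cv2.INTER_CUBIC))
E
```

```text
[0.5704 0.0337 0.0187] [-90.0189   0.0235  92.1936] 0.015598087944233166 [ 0.877  -3.1212  1.6065]
```

View pics/w5o.png

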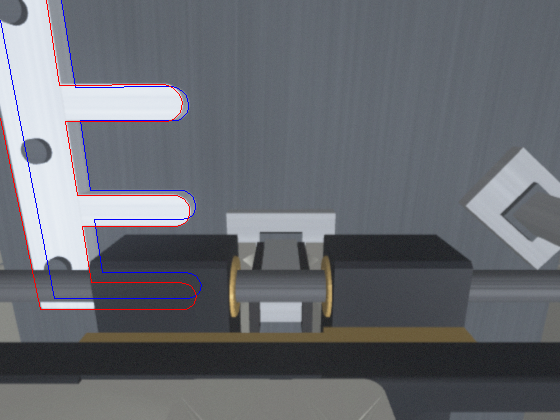

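View pics/s5c.png

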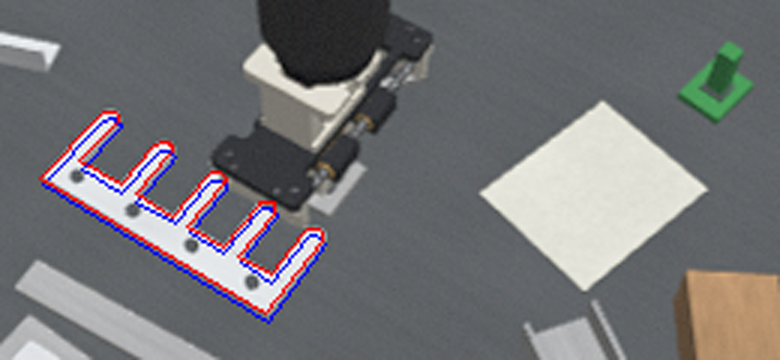

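View pics/d5c.png

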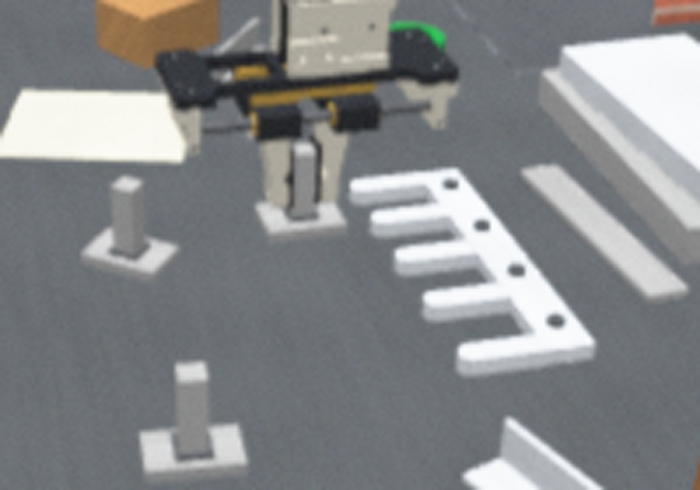

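```bash
python3 - <<'E'
from fit import *
np.set_printoptions(precision=4,suppress=True)
C=cam("wrist"); p=cv2.imread("pics/w5.png");g=p.astype(np.float32).mean(2);print(g[150,100:300:20],g[100,120:200:8])
soft=np.clip((g-115)/(220-115),0,1)
for y in(.02,.04,.06):
    q,f,s=fit(C,GAUGE,soft,(0,0,210,230),[.6194,-.0478,y],(.003,.003,.02)); print("wrist",q,np.degrees(q[2]),f,s)
for z in (0,.012): cv2.polylines(p,[proj(C,place(comb(),q,z)).round().astype(int)],True,(0,0,255) if z else (255,0,0))
cv2.imwrite("pics/w5p.png",cv2.resize(p[0:320,0:400],None,fx=2,fy=2)[:600])
S=cam("scene");a=cv2.imread("pics/scene0.png").astype(np.float32).mean(2);print(a[240,225:260:3])
soft=np.clip((a-75)/(215-75),0,1)
q,f,s=fit(S,GAUGE,soft,(170,214,275,290),[.6194,-.0478,.04],(.003,.003,.02)); print("scene",q,np.degrees(q[2]),f,s)
E
```

```text
[108.6667 112.     110.3333 105.     104.     102.3333 102.6667 103.3333
 104.     102.6667] [231.6667 231.3333 231.6667 231.6667 231.3333 231.3333 231.     231.3333
 144.     108.3333]
wrist [ 0.6203 -0.0481  0.0595] 3.410423311060513 3502.80810546875 20868.18
wrist [ 0.6203 -0.048   0.0571] 3.273336830174082 3502.755615234375 20868.18
wrist [ 0.6207 -0.0482  0.0668] 3.828117810120478 3510.37451171875 20868.18
[ 85.6667 216.6667 221.6667 221.3333  90.6667  92.      94.      95.
  93.3333  90.      94.6667  95.    ]
scene [ 0.6167 -0.0487  0.0381] 2.184371092897757 1331.4072265625 2806.1238
```

View pics/w5p.png

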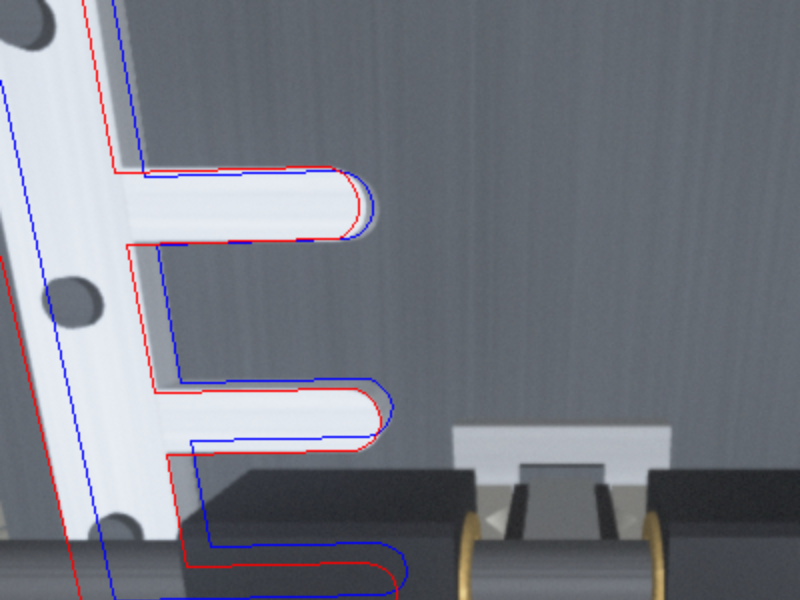

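```bash
python3 - <<'E'
from fit import *
np.set_printoptions(precision=4,suppress=True)
C=cam("wrist"); p=cv2.imread("pics/w5.png");g=p.astype(np.float32).mean(2)
def cross(v,th,up):
    for i in range(len(v)-1):
        if (v[i]<th<=v[i+1]) if up else (v[i]>=th>v[i+1]): return i+(th-v[i])/(v[i+1]-v[i])
for lo,hi in((70,130),(180,232)):
    for c0,c1 in((85,105),(105,125),(125,145),(145,165)):
        v=g[lo:hi,c0:c1].mean(1); a=lo+cross(v,170,True); b=lo+cross(v,170,False)
        print(c0,a,b, ray(C,((c0+c1-1)/2,a),.012)[:2], ray(C,((c0+c1-1)/2,b),.012)[:2])
print(g[76:92,120],g[116:126,120]);print(g[186:200,130],g[220:231,130])
print(g[103,170:200]);print(g[210,176:206])
E
```

```text
85 83.44177 120.28166 [ 0.6583 -0.0463] [ 0.6599 -0.03  ]
105 83.43761 120.28678 [ 0.6492 -0.0467] [ 0.6506 -0.0304]
125 83.44288 120.27034 [ 0.6401 -0.047 ] [ 0.6413 -0.0307]
145 83.44882 120.263016 [ 0.631  -0.0474] [ 0.6319 -0.0311]
85 193.84323 225.65475 [0.6635 0.0053] [0.6651 0.0219]
105 193.76096 225.49121 [0.6536 0.0049] [0.655  0.0214]
125 193.5745 225.49365 [0.6437 0.0044] [0.6449 0.021 ]
145 193.55318 225.49733 [0.6339 0.004 ] [0.6348 0.0206]
[104.6667 105.3333 104.6667 106.     106.3333 107.     110.     142.3333
 203.3333 231.3333 234.     234.     233.6667 234.     235.3333 235.3333] [231.3333 232.     231.3333 226.     189.3333 125.     111.6667 112.
 112.6667 111.    ]
[109.     107.6667 106.     121.3333 139.6667 140.6667 137.3333 142.3333
 187.6667 231.     233.3333 233.6667 233.3333 235.6667] [233.     232.3333 231.3333 232.3333 231.3333 211.     127.6667 110.6667
 112.     108.6667 111.6667]
[232.6667 231.6667 231.     232.3333 232.3333 233.     231.     231.3333
 230.6667 232.     230.6667 231.3333 221.3333 167.     151.6667 146.6667
 151.     146.3333 144.3333 130.     108.6667 107.6667 107.6667 106.6667
 106.3333 105.6667 104.3333 107.6667 106.     101.    ]
[232.6667 231.6667 231.6667 231.6667 232.3333 231.3333 232.3333 231.3333
 232.     232.     231.3333 231.     231.3333 226.3333 203.     159.
 151.3333 152.6667 148.     130.3333 111.3333 110.     109.6667 107.
 104.     109.3333 107.3333 104.     105.     105.3333]
```

```bash
python3 - <<'E'
from fit import *
np.set_printoptions(precision=4,suppress=True)
C=cam("wrist"); p=cv2.imread("pics/w5.png");g=p.astype(np.float32).mean(2); s=r.get_state()
q=np.radians(2.19);u=np.array([np.cos(q),np.sin(q)]);n=np.array([-u[1],u[0]])
f=lambda c,z:(lambda X:(1000*(X[:2]-s['tcp_pos'][:2])@np.c_[u,n]))(ray(C,c,z))
print("tipB top",f((190.3,210),.012),"bot",f((195.6,210),0)); print("tipA",f((183,102),.012),f((189.5,102),0))
print(g[224,218:240]); print(g[224,325:345]); print(g[205:235,240],g[205:235,300])
for c in (227,335): print("plate",f((c,224),.008))
print("edge",f((280,212.5),.008),f((280,212.5),0))
print(g[75:120,330:331].T)
E
```

```text
tipB top [ 45.1766 -23.6628] bot [ 45.6171 -20.344 ]
tipA [ 45.0848 -75.2459] [ 45.1473 -75.6813]
[105.6667 106.3333 104.     103.3333 105.     106.6667 109.3333 111.3333
 134.6667 178.     184.3333 184.     183.     185.6667 183.3333 183.
 183.6667 184.     182.     184.     185.3333 183.    ]
[181.     181.6667 181.6667 182.6667 182.6667 180.3333 182.     181.
 183.3333 165.6667 125.3333 109.3333 110.6667 106.3333 104.3333 104.6667
 106.3333 106.     105.     105.    ]
[104.     100.3333 105.     106.     103.      99.6667 102.3333 122.
 156.     181.6667 186.6667 188.     187.     184.3333 181.3333 184.6667
 184.6667 183.     184.3333 184.3333 185.3333 182.6667 184.     182.6667
 183.3333 182.3333 182.3333 183.     183.6667 186.6667] [105.     109.     107.3333 108.     106.6667 104.6667 104.6667 121.
 157.6667 182.     187.     187.     186.     185.     184.3333 180.
 182.3333 184.     184.6667 182.3333 186.     182.     182.3333 182.
 184.6667 180.3333 158.      84.6667  84.6667 102.6667]
plate [ 27.7926 -15.0696]
plate [-28.0333 -15.1442]
edge [  0.3959 -21.2857] [  0.4092 -19.0105]
[[105.3333 103.6667 107.3333 103.     105.6667 104.6667 103.3333 104.6667
  102.     106.3333 106.6667 105.     102.6667 105.3333 105.     106.6667
  105.6667 106.3333 107.6667 103.3333 107.     104.     103.     107.3333
  107.3333 108.     106.     108.     108.     106.6667 106.6667 102.6667
  104.3333 104.3333 104.6667 105.3333 108.     106.     106.6667 106.3333
  107.6667 106.6667 107.6667 105.     105.    ]]
```

Call:
drive_tool --pt "0.2 0.01 0 0 0 0" --pt "0.5 0.02 0 0 0 0" --pt "0.8 0.03 0 0 0 0" --pt "1.1 0.04 0 0 0 0" --pt "1.3 0.05 0 0 0 0" --pt "1.45 0.055 0 0 0 0" --pt "1.55 0.06 0 0 0 0" --pt "1.6 0.06 0 0 0 0"

```text
time_s: 8.42
tcp_pos: [0.5843, 0.0342, 0.0187]
eef_rot: [-89.8, 0.1, 92.2]
contact_force: [-6.6, -0.3, 10.0]
gripper_width: 0.016
```

Call:
drive_tool --pt "0.02 0 0 0 0 0" --pt "0.04 0 0 0 0 0" --pt "0.06 0 0 0 0 0" --pt "0.08 0 0 0 0 0" --pt "0.1 0 0 0 0 0" --pt "0.11 0 0 0 0 0" --pt "0.12 0 0 0 0 0" --pt "0.12 0 0 0 0 0"

```text
time_s: 9.08
tcp_pos: [0.5854, 0.0342, 0.0187]
eef_rot: [-89.8, 0.1, 92.2]
contact_force: [-7.9, -1.8, 9.9]
gripper_width: 0.0157
```

```bash
cat > st.py <<'E'
from h import *
np.set_printoptions(precision=5,suppress=True)
s=r.get_state(); q=np.radians(2.19);u=np.array([np.cos(q),np.sin(q)]);n=np.array([-u[1],u[0]])
o=np.array([.5704,.0337])+.0451*u-.0832*n
d=s['tcp_pos'][:2]-o; F=s['contact_force']
print(s['tcp_pos'],"yaw",s['eef_rot'],"gx,gy mm",1000*d@u,1000*d@n,"Fx,Fy,Fz",F[:2]@u,F[:2]@n,F[2],'w',s['gripper_width'],'t',s['time_s'],'M',s['moment'])
E
python3 st.py
```

```text
[0.58538 0.03421 0.01867] yaw [-89.81051   0.05246  92.20781] gx,gy mm -30.108167578232187 83.13897094497905 Fx,Fy,Fz -7.945230324162169 -1.4674818545459194 9.915196339518442 w 0.015673827210407904 t 9.0833 M [-0.03939  2.45105 -0.01742]
```

Call:
drive_tool --pt "0 0 0.06 0 0 0" --pt "0 0 0.12 0 0 0" --pt "0.02 0 0.12 0 0 0" --pt "0.04 0 0.12 0 0 0" --pt "0.06 0 0.12 0 0 0" --pt "0.08 0 0.12 0 0 0" --pt "0.1 0 0.12 0 0 0" --pt "0.1 0 0.12 0 0 0"

```text
time_s: 9.75
tcp_pos: [0.5882, 0.0343, 0.0195]
eef_rot: [-90.0, 0.0, 92.2]
contact_force: [-1.2, 1.0, -2.8]
gripper_width: 0.0158
```

```bash
python3 st.py; python3 -c "
from h import *
cap('wrist','w6.png')"
```

```text
[0.58824 0.03433 0.01948] yaw [-89.95869   0.00664  92.19496] gx,gy mm -27.25335241366339 83.14335727968633 Fx,Fy,Fz -1.1480753223279794 1.0495888244000973 -2.845036529797418 w 0.015846329147867412 t 9.75 M [0.17322 0.31857 0.0397 ]
```

View pics/w6.png

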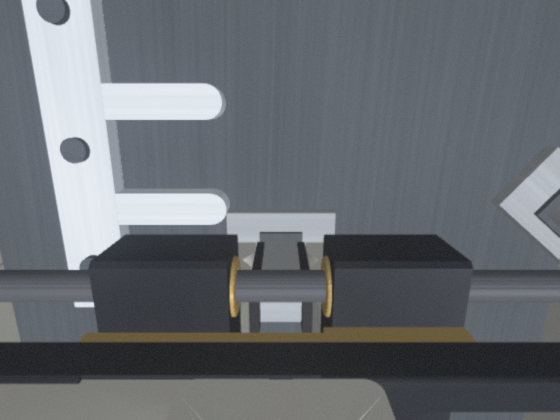

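Call:
drive_tool --pt "0 0 -0.03 0 0 0" --pt "0.01 0 -0.05 0 0 0" --pt "0.02 0 -0.05 0 0 0" --pt "0.04 0 -0.05 0 0 0" --pt "0.06 0 -0.05 0 0 0" --pt "0.08 0 -0.05 0 0 0" --pt "0.1 0 -0.05 0 0 0" --pt "0.1 0 -0.05 0 0 0"

```text
time_s: 10.47
tcp_pos: [0.5886, 0.0342, 0.019]
eef_rot: [-89.9, 0.0, 92.2]
contact_force: [-6.1, -0.0, 0.8]
gripper_width: 0.0158
```

```bash
python3 st.py
```

```text
[0.58858 0.03419 0.01905] yaw [-89.90163   0.01533  92.18784] gx,gy mm -26.91065381953405 82.99244805962694 Fx,Fy,Fz -6.068901900353449 0.228810600564174 0.7711412753531284 w 0.015814387606401192 t 10.4667 M [0.38143 2.0768  0.00207]
```

Call:
drive_tool --pt "0.02 0 0 0 0 0" --pt "0.04 0 0 0 0 0" --pt "0.06 0 0 0 0 0" --pt "0.08 0 0 0 0 0" --pt "0.1 0 0 0 0 0" --pt "0.1 0 0 0 0 0" --pt "0.1 0 0 0 0 0" --pt "0.1 0 0 0 0 0"

```text
time_s: 11.13
tcp_pos: [0.5888, 0.0341, 0.0189]
eef_rot: [-89.8, 0.0, 92.2]
contact_force: [-8.4, 1.5, 2.5]
gripper_width: 0.0159
```

```bash
python3 st.py
```

```text
[0.58876 0.03412 0.01891] yaw [-89.82212   0.02689  92.18435] gx,gy mm -26.738285265523142 82.91615193507124 Fx,Fy,Fz -8.334214639870002 1.8575301425941178 2.509257602812194 w 0.01594694437144835 t 11.1333 M [0.66985 2.98191 0.00527]
```

Call:
drive_tool --pt "-0.5 -0.02 0.02 0 0 0" --pt "-1.0 -0.04 0.03 0 0 0" --pt "-0.97 -0.8 0.03 0 0 0" --pt "-0.93 -1.8 0.03 0 0 0" --pt "-0.9 -2.8 0.03 0 0 0" --pt "-0.86 -3.8 0.03 0 0 0" --pt "-0.82 -4.6 0.03 0 0 0" --pt "-0.81 -4.96 0.03 0 0 0"

```text
time_s: 11.8
tcp_pos: [0.5825, -0.0169, 0.0195]
eef_rot: [-90.0, 0.0, 92.1]
contact_force: [-0.6, -0.9, -1.7]
gripper_width: 0.0157
```

```bash
python3 st.py;  python3 -c "
from h import *
cap('wrist','w7.png')"; python3 st.py
```

```text
[ 0.58248 -0.0169   0.01946] yaw [-89.9949    0.00458  92.12128] gx,gy mm -34.96455873044739 32.179458837641434 Fx,Fy,Fz -0.5876079607163875 -0.8493001551375637 -1.7282171033874874 w 0.015742343408558696 t 11.8 M [ 0.09199 -0.02624 -0.01318]
[ 0.58242 -0.01695  0.01942] yaw [-89.98716   0.00691  92.10794] gx,gy mm -35.02884011526243 32.130910320606525 Fx,Fy,Fz 0.4670022834379667 0.27547942544888293 -2.5576688486096097 w 0.016044633184872245 t 11.85 M [-0.04326 -0.02104 -0.01216]
```

View pics/w7.png

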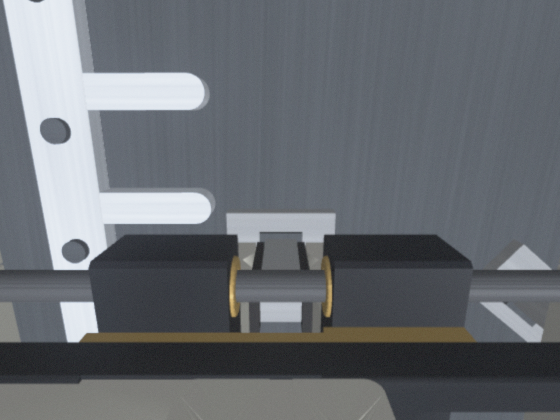

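Call:
drive_tool --pt "0 0.16 -0.03 0 0 0" --pt "0.1 0.165 -0.04 0 0 0" --pt "0.3 0.17 -0.04 0 0 0" --pt "0.5 0.18 -0.04 0 0 0" --pt "0.7 0.185 -0.04 0 0 0" --pt "0.8 0.19 -0.04 0 0 0" --pt "0.9 0.195 -0.04 0 0 0" --pt "0.95 0.2 -0.04 0 0 0"

```text
time_s: 12.52
tcp_pos: [0.5907, -0.0134, 0.0188]
eef_rot: [-89.9, 0.0, 92.2]
contact_force: [-6.6, 1.0, 0.5]
gripper_width: 0.016
```

```bash
python3 st.py
```

```text
[ 0.59065 -0.01339  0.01875] yaw [-89.85075   0.02212  92.19831] gx,gy mm -26.65953988909509 35.37334308414048 Fx,Fy,Fz -6.5831191594307406 1.2120813559073347 0.5046533648045693 w 0.015961457414483925 t 12.5167 M [0.18595 2.13637 0.07755]
```

Call:
drive_tool --pt "-0.4 -0.02 0 0 0 0" --pt "-0.4 -0.16 0 0 0 0" --pt "-0.4 -0.17 0.01 0 0 0" --pt "-0.3 -0.17 0.01 0 0 0" --pt "-0.2 -0.17 0.01 0 0 0" --pt "-0.1 -0.17 0.01 0 0 0" --pt "0 -0.165 0.01 0 0 0" --pt "0.05 -0.165 0.01 0 0 0"

```text
time_s: 13.18
tcp_pos: [0.5917, -0.0151, 0.019]
eef_rot: [-89.9, 0.0, 92.2]
contact_force: [-3.9, -0.2, -0.5]
gripper_width: 0.0158
```

```bash
python3 st.py
```

```text
[ 0.59166 -0.0151   0.01898] yaw [-89.90034   0.01669  92.18939] gx,gy mm -25.718302058782477 33.62247112872315 Fx,Fy,Fz -3.873523329311277 -0.033578621841938536 -0.46686983543850286 w 0.015839657453728718 t 13.1833 M [-0.04178  1.36547 -0.01381]
```

Call:
drive_tool --pt "0.02 0.005 0 0 0 0" --pt "0.04 0.01 0 0 0 0" --pt "0.06 0.01 0 0 0 0" --pt "0.08 0.01 0 0 0 0" --pt "0.1 0.01 0 0 0 0" --pt "0.1 0.01 0 0 0 0" --pt "0.1 0.01 0 0 0 0" --pt "0.1 0.01 0 0 0 0"

```text
time_s: 13.85
tcp_pos: [0.592, -0.0151, 0.0189]
eef_rot: [-89.9, 0.0, 92.2]
contact_force: [-5.6, 0.1, 0.7]
gripper_width: 0.0159
```

```bash
python3 st.py
```

```text
[ 0.59198 -0.01509  0.01887] yaw [-89.85141   0.02048  92.18069] gx,gy mm -25.402201188215024 33.624933105972914 Fx,Fy,Fz -5.572603927176678 0.29532394400678724 0.7302277271309972 w 0.015853158811816325 t 13.85 M [-0.02975  2.31377 -0.00139]
```

Call:
drive_tool --pt "-0.5 -0.02 0.01 0 0 0" --pt "-1.0 -0.1 0.02 0 0 0" --pt "-0.96 -1.1 0.02 0 0 0" --pt "-0.92 -2.2 0.02 0 0 0" --pt "-0.88 -3.3 0.02 0 0 0" --pt "-0.84 -4.4 0.02 0 0 0" --pt "-0.81 -5.2 0.02 0 0 0" --pt "-0.8 -5.39 0.02 0 0 0"

```text
time_s: 14.52
tcp_pos: [0.5855, -0.0705, 0.0194]
eef_rot: [-90.0, 0.0, 92.1]
contact_force: [0.4, -0.0, -2.8]
gripper_width: 0.0159
```

Call:
drive_tool --pt "0 0 0 0 0 0" --pt "0.1 0 0 0 0 0" --pt "0.3 0.01 0 0 0 0" --pt "0.5 0.02 0 0 0 0" --pt "0.7 0.03 0 0 0 0" --pt "0.8 0.03 0 0 0 0" --pt "0.9 0.035 0 0 0 0" --pt "1.0 0.04 0 0 0 0"

```text
time_s: 15.18
tcp_pos: [0.5952, -0.0682, 0.0193]
eef_rot: [-90.0, 0.0, 92.2]
contact_force: [-1.4, 0.3, -2.1]
gripper_width: 0.0159
```

```bash
python3 st.py
```

```text
[ 0.59522 -0.06815  0.01931] yaw [-89.95876   0.00464  92.21587] gx,gy mm -24.187758704497806 -19.52617574591076 Fx,Fy,Fz -1.4138861188540603 0.32584876509243244 -2.1197884568466603 w 0.015888025084256407 t 15.1833 M [-0.13676  0.46528  0.03176]
```

Call:
drive_tool --pt "0 -0.01 -0.03 0 0 0" --pt "0.03 -0.01 -0.03 0 0 0" --pt "0.06 -0.01 -0.03 0 0 0" --pt "0.09 -0.01 -0.03 0 0 0" --pt "0.12 -0.01 -0.03 0 0 0" --pt "0.15 -0.01 -0.03 0 0 0" --pt "0.18 -0.01 -0.03 0 0 0" --pt "0.2 -0.01 -0.03 0 0 0"

```text
time_s: 15.85
tcp_pos: [0.5963, -0.0685, 0.0188]
eef_rot: [-89.9, 0.0, 92.2]
contact_force: [-6.7, -0.5, -0.9]
gripper_width: 0.0162
```

```bash
python3 st.py
```

```text
[ 0.59629 -0.06855  0.01883] yaw [-89.87955   0.00515  92.18115] gx,gy mm -23.13950659303776 -19.963537635198236 Fx,Fy,Fz -6.668497405960593 -0.22569344522411586 -0.8594552203025372 w 0.01622093225211941 t 15.85 M [-0.04701  2.06929  0.03661]
```

Call:
drive_tool --pt "0.02 0.01 0 0 0 0" --pt "0.04 0.01 0 0 0 0" --pt "0.06 0.01 0 0 0 0" --pt "0.08 0.01 0 0 0 0" --pt "0.1 0.01 0 0 0 0" --pt "0.12 0.01 0 0 0 0" --pt "0.12 0.01 0 0 0 0" --pt "0.12 0.01 0 0 0 0"

```text
time_s: 16.52
tcp_pos: [0.5965, -0.0686, 0.0188]
eef_rot: [-89.8, 0.0, 92.2]
contact_force: [-8.4, -0.3, 1.5]
gripper_width: 0.0156
```

```bash
python3 st.py;  python3 -c "
from h import *
cap('wrist','w8.png')"
```

```text
[ 0.59651 -0.06856  0.01877] yaw [-89.78408   0.01253  92.17582] gx,gy mm -22.913141504139553 -19.98514033342769 Fx,Fy,Fz -8.391420243855851 0.061182931125732413 1.5468767303078614 w 0.015620315688060495 t 16.5167 M [0.10898 2.98777 0.02042]
```

View pics/w8.png

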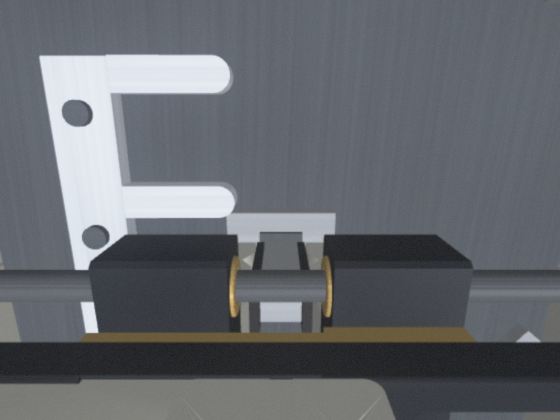

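Call:
drive_tool --pt "-0.6 -0.02 0.01 0 0 0" --pt "-1.2 -0.05 0.02 0 0 0" --pt "-1.17 -1.0 0.02 0 0 0" --pt "-1.12 -2.2 0.02 0 0 0" --pt "-1.08 -3.4 0.02 0 0 0" --pt "-1.03 -4.6 0.02 0 0 0" --pt "-0.99 -5.5 0.02 0 0 0" --pt "-0.98 -5.76 0.02 0 0 0"

```text
time_s: 17.23
tcp_pos: [0.5889, -0.1279, 0.0192]
eef_rot: [-90.0, 0.0, 92.1]
contact_force: [0.6, -0.3, -2.3]
gripper_width: 0.0159
```

Call:
drive_tool --pt "0 0 0 0 0 0" --pt "0 0 0 0 0 0" --pt "0 0 0 0 0 0" --pt "0 0 0 0 0 0" --pt "0 0 0 0 0 0" --pt "0 0 0 0 0 0" --pt "0 0 0 0 0 0" --pt "0 0 0 0 0 0"

```text
time_s: 17.9
tcp_pos: [0.5889, -0.1257, 0.0194]
eef_rot: [-90.0, -0.0, 92.2]
contact_force: [-0.6, -0.0, -2.3]
gripper_width: 0.0161
```

```bash
python3 st.py; cat > lat.py <<'E'
from fit import *
import sys
np.set_printoptions(precision=4,suppress=True)
C,p=cap("wrist",sys.argv[1]); g=p.astype(np.float32).mean(2); s=r.get_state()
q=np.radians(2.19);u=np.array([np.cos(q),np.sin(q)]);n=np.array([-u[1],u[0]])
f=lambda c,z:(lambda X:(1000*(X[:2]-s['tcp_pos'][:2])@np.c_[u,n]))(ray(C,c,z))
v=g[150:235,150:180].mean(1); 
for i in range(len(v)-1):
    if (v[i]-170)*(v[i+1]-170)<0: k=150+i+(170-v[i])/(v[i+1]-v[i]); print("tooth edge row",k,f((165,k),.012))
v=g[200:230,245:320].mean(1)
for i in range(len(v)-1):
    if (v[i]-145)*(v[i+1]-145)<0: k=200+i+(145-v[i])/(v[i+1]-v[i]); print("plate edge",k,f((280,k),.008))
E
python3 lat.py w9.png
```

```text
[ 0.58888 -0.12565  0.01939] yaw [-90.00341  -0.00033  92.22157] gx,gy mm -32.72367028331148 -76.74330068968088 Fx,Fy,Fz -0.5650439537044326 -0.012613287690644043 -2.250943526596471 w 0.016097571959747686 t 17.9 M [ 0.04857 -0.07115 -0.03555]
tooth edge row 177.51097 [ 56.6425 -39.8551]
tooth edge row 212.18036 [ 58.1526 -22.2306]
plate edge 211.90732 [  0.3882 -21.3397]
```

View pics/w9.png

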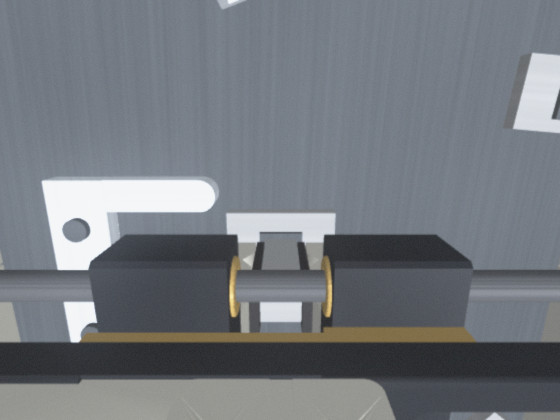

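Call:
drive_tool --squeeze 8 --pt "0 -0.03 -0.03 0 0 0" --pt "0.2 -0.02 -0.04 0 0 0" --pt "0.4 -0.015 -0.04 0 0 0" --pt "0.6 -0.005 -0.04 0 0 0" --pt "0.8 0 -0.04 0 0 0" --pt "1.0 0.01 -0.04 0 0 0" --pt "1.15 0.015 -0.04 0 0 0" --pt "1.25 0.02 -0.04 0 0 0"

```text
time_s: 18.62
tcp_pos: [0.6016, -0.1256, 0.0189]
eef_rot: [-90.0, 0.0, 92.2]
contact_force: [0.8, -0.1, -2.1]
gripper_width: 0.016
```

```bash
python3 st.py
```

```text
[ 0.6016  -0.12565  0.01889] yaw [-89.99944   0.00114  92.20411] gx,gy mm -20.016975441279264 -77.22436557378192 Fx,Fy,Fz 0.7949091939050807 -0.1479207063021825 -2.0721577183708884 w 0.015958403958658926 t 18.6167 M [ 0.11537 -0.03998 -0.00869]
```

Call:
drive_tool --pt "0.05 0 -0.02 0 0 0" --pt "0.15 0.005 -0.03 0 0 0" --pt "0.25 0.01 -0.03 0 0 0" --pt "0.35 0.015 -0.03 0 0 0" --pt "0.45 0.02 -0.03 0 0 0" --pt "0.55 0.02 -0.03 0 0 0" --pt "0.65 0.025 -0.03 0 0 0" --pt "0.7 0.03 -0.03 0 0 0"

```text
time_s: 19.28
tcp_pos: [0.6085, -0.1254, 0.0187]
eef_rot: [-90.0, 0.0, 92.2]
contact_force: [-1.8, 0.2, 0.2]
gripper_width: 0.0162
```

```bash
python3 st.py; python3 lat.py w10.png
```

```text
[ 0.60849 -0.12539  0.01868] yaw [-90.0024    0.00299  92.20442] gx,gy mm -13.121026410586657 -77.22506370347207 Fx,Fy,Fz -1.7764772897045795 0.23307178256360647 0.2470433188286152 w 0.016182522197722156 t 19.2833 M [0.0506  0.37118 0.00785]
tooth edge row 179.55501 [ 56.4593 -39.0549]
tooth edge row 213.75978 [ 57.9518 -21.6935]
plate edge 211.87885 [  0.3657 -21.6216]
```

View pics/w10.png

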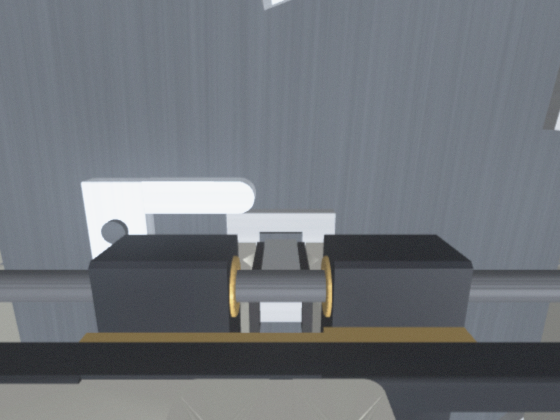

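Call:
drive_tool --pt "0.15 0.005 0 0 0 0" --pt "0.4 0.015 0 0 0 0" --pt "0.65 0.025 0 0 0 0" --pt "0.9 0.035 0 0 0 0" --pt "1.2 0.045 0 0 0 0" --pt "1.5 0.055 0 0 0 0" --pt "1.75 0.065 0 0 0 0" --pt "1.9 0.07 0 0 0 0"

```text
time_s: 20.0
tcp_pos: [0.6277, -0.1247, 0.0187]
eef_rot: [-90.0, 0.0, 92.2]
contact_force: [-1.8, -1.1, 2.0]
gripper_width: 0.0157
```

```bash
python3 st.py
```

```text
[ 0.62768 -0.12468  0.01867] yaw [-89.99516   0.00581  92.20818] gx,gy mm 6.086420210082678 -77.25408896089836 Fx,Fy,Fz -1.8847649756395974 -1.0156190251907868 1.9676091961660256 w 0.01573821406316187 t 20.0 M [0.11721 0.77364 0.01669]
```

Call:
drive_tool --pt "0.15 0.005 0 0 0 0" --pt "0.4 0.015 0 0 0 0" --pt "0.65 0.025 0 0 0 0" --pt "0.95 0.035 0 0 0 0" --pt "1.25 0.045 0 0 0 0" --pt "1.5 0.055 0 0 0 0" --pt "1.75 0.065 0 0 0 0" --pt "1.95 0.075 0 0 0 0"

```text
time_s: 20.67
tcp_pos: [0.6471, -0.1239, 0.0187]
eef_rot: [-90.0, 0.0, 92.2]
contact_force: [-2.3, -0.8, 1.8]
gripper_width: 0.016
```

```bash
python3 st.py
```

```text
[ 0.6471  -0.12394  0.01866] yaw [-89.99402   0.00376  92.20464] gx,gy mm 25.515821172214338 -77.25852263550317 Fx,Fy,Fz -2.3574712740627954 -0.6925467643031897 1.7553296837843821 w 0.015987932846921755 t 20.6667 M [0.06111 0.81707 0.03842]
```

Nearly home, so I'll feel for the stop.

Call:
drive_tool --pt "0.04 0 0 0 0 0" --pt "0.08 0 0 0 0 0" --pt "0.12 0.005 0 0 0 0" --pt "0.16 0.005 0 0 0 0" --pt "0.2 0.01 0 0 0 0" --pt "0.24 0.01 0 0 0 0" --pt "0.28 0.01 0 0 0 0" --pt "0.3 0.01 0 0 0 0"

```text
time_s: 21.33
tcp_pos: [0.6487, -0.1238, 0.0187]
eef_rot: [-89.9, -0.0, 92.2]
contact_force: [-7.3, 0.8, 6.2]
gripper_width: 0.016
```

```bash
python3 st.py
```

```text
[ 0.64871 -0.12385  0.0187 ] yaw [-89.88337  -0.00435  92.19162] gx,gy mm 27.127884524651304 -77.22339860416963 Fx,Fy,Fz -7.2318710558016575 1.0930268347156793 6.21215655829962 w 0.015993539832218143 t 21.3333 M [0.36061 2.52417 0.01438]
```

Call:
drive_tool --claw 0.45 --pt "-0.12 0 0 0 0 0" --pt "-0.12 0 0 0 0 0" --pt "-0.12 0 0 0 0 0" --pt "-0.12 0 0 0 0 0" --pt "-0.12 0 0 0 0 0" --pt "-0.12 0 0 0 0 0" --pt "-0.12 0 0 0 0 0" --pt "-0.12 0 0 0 0 0"

```text
time_s: 22.0
tcp_pos: [0.6487, -0.1238, 0.0186]
eef_rot: [-90.0, 0.0, 92.2]
contact_force: [-0.2, 0.4, -1.3]
gripper_width: 0.0394
```

```bash
python3 st.py; python3 lat.py w11.png
```

```text
[ 0.64874 -0.12381  0.01865] yaw [-90.00844   0.00024  92.20466] gx,gy mm 27.15998416121186 -77.18360475775101 Fx,Fy,Fz -0.17147389367802232 0.43091119997927696 -1.2574129370902718 w 0.03943336359229482 t 22.0 M [ 0.12605 -0.06178  0.03338]
tooth edge row 181.55043 [ 56.6011 -38.0697]
tooth edge row 232.33978 [ 58.8537 -11.8716]
```

View pics/w11.png

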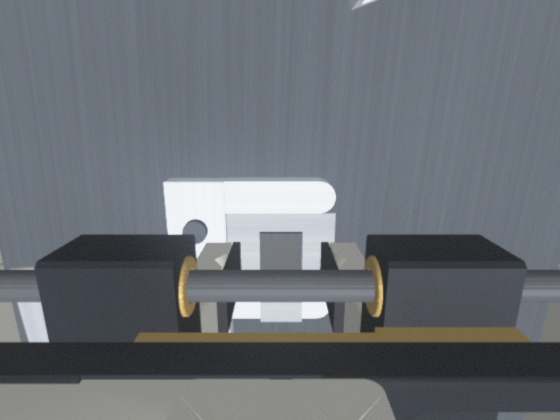

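Released: the plate is flush at the stop (column 226) and sits between the teeth. I'll lift straight up and check.

Call:
drive_tool --pt "0 0 1.5 0 0 0" --pt "0 0 4 0 0 0" --pt "0 0 7 0 0 0" --pt "0 0 10 0 0 0" --pt "0 0 13 0 0 0" --pt "0 0 15 0 0 0" --pt "0 0 16 0 0 0" --pt "0 0 16 0 0 0"

```text
time_s: 22.72
tcp_pos: [0.65, -0.1239, 0.1816]
eef_rot: [-90.3, 0.0, 92.2]
contact_force: [-0.1, 0.2, -0.9]
gripper_width: 0.0394
```

Call:
drive_tool --pt "-2 6 2 0 0 0" --pt "-4 9 4 0 0 0" --pt "-4 9 4 0 0 0" --pt "-4 9 4 0 0 0" --pt "-4 9 4 0 0 0" --pt "-4 9 4 0 0 0" --pt "-4 9 4 0 0 0" --pt "-4 9 4 0 0 0"

```text
time_s: 23.38
tcp_pos: [0.6084, -0.0346, 0.2173]
eef_rot: [-89.9, 0.0, 92.1]
contact_force: [1.0, 0.2, -0.6]
gripper_width: 0.0399
```

```bash
python3 st.py; python3 - <<'E'
from fit import *
C,p=cap("wrist","w12.png"); cap("scene","s12.png");cap("side","d12.png")
a=cv2.imread("pics/d12.png");cv2.imwrite("pics/d12c.png",cv2.resize(a[160:300,230:430],None,fx=3.5,fy=3.5,interpolation=cv2.INTER_CUBIC))
E
```

```text
[ 0.60844 -0.03461  0.21727] yaw [-89.88182   0.01999  92.13842] gx,gy mm -9.698004872005983 13.489649236408619 Fx,Fy,Fz 1.0251585485258217 0.12137603349361972 -0.6361434915195097 w 0.03988476897581298 t 23.3833 M [ 0.07881 -0.03165 -0.01276]
```

View pics/w12.png

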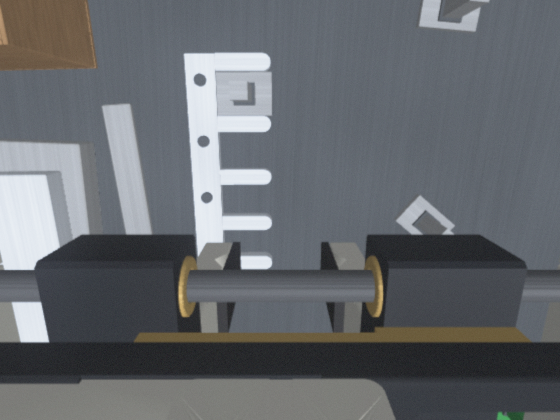

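View pics/d12c.png

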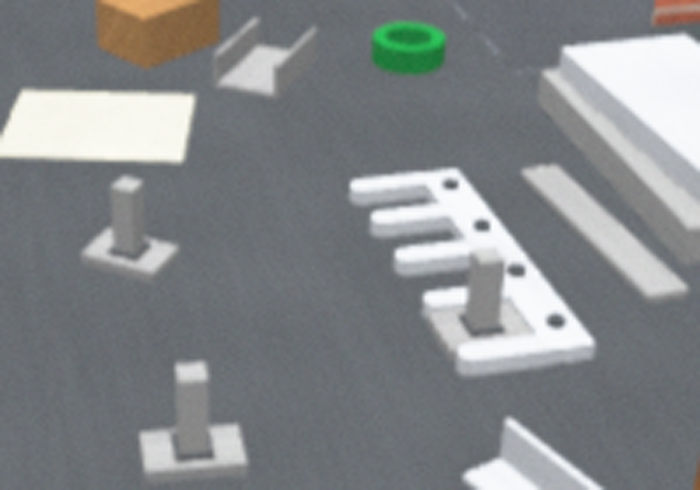

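View pics/s12.png

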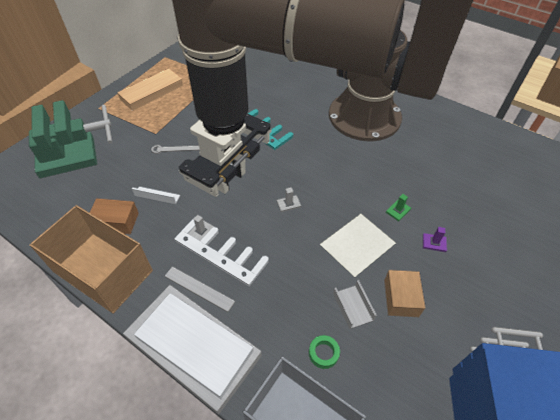

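The plate fills the widest slot and sits flush against its stop. The sheet is empty, the other two plates haven't moved, and the arm is clear, so I'm handing it in.

```bash
python3 -c "
from plant import r
print(r.close_job())"
```

```text
the job is handed in; nothing more can be done
None
```

The plate from the sheet is fully home in the 43.5 mm slot, the first one that took it. I handed the job in at about 23.5 s; no verdict was reported.

- **Gauging:** I slid it against each mouth in turn, from narrowest to widest. The 31.5, 35.5 and 39.5 mm slots all stopped it, at about 8 N, 6 N and 8 N at the wrist. The depths at which it stopped match the 42 mm plate, and so does its width in the wrist camera.
- **Final slot:** It entered the 43.5 mm slot with almost no resistance. I pushed until I felt the stop at about 7 N, with the stem at gauge x ≈ +27 mm, then released it and lifted clear.
- **Last checks:** The pictures show the plate flat and square between the teeth and against the stop. The sheet is empty, the other two plates look unmoved, and the gripper touches nothing.

**Possible blemishes:**
- **Lift:** The force readings suggest the plate hung free by well under 1 mm during some side steps and approaches, so it was not always fully resting on the bench. It never came near the 12 mm limit.
- **Second slot:** My first press there was about 1.6 mm off-centre, so I backed off and repeated it on centre.

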